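# Set the candle stock tags

## Robot

A 6-joint arm with a two-finger parallel gripper is mounted at the origin on the work surface. World frame = base frame: x ahead of the robot, y to its left, z up, the work surface at z = 0. Lengths are in m, angles in rad, forces in N, time in s.
With the tool pointing down it reaches from about 0.35 to 0.85 m from the base axis. Payload 8.1 kg.
Tool frame: the origin (TCP) lies between the finger pads; the fingertips stand 25 mm ahead of it and the grasp point (between the pads) lies 6 mm ahead of it (robot.tip_extent is the distance from the TCP to the fingertips, in m); z points along the fingers, y is the direction in which the jaws open and shut (so a half turn about z gives the same grasp; the last joint's range is limited). The gripper opens to 93 mm and grips with 3 to 60 N. Pads are 15 mm wide; open, the fingers measure 128 mm over their backs; the gripper's body (75 mm by 188 mm) begins 65 mm behind the grasp point.
Start: joints at [1.231, 0.13, 1.488, -0, 1.523, -0.085], TCP at [0.151, 0.581, 0.244] pointing down, gripper open.
Joint ranges: [-2.96, 2.96], [-0.89, 2.26], [0.02, 2.5], [-1.34, 4.48], [0, 2.73], [-2.66, 2.66]. Speed limits (rad/s): [2.39, 2.39, 2.79, 3.14, 3.14, 3.14].

## Interface

Orientations are given as a rotation vector (axis times angle).
In Python, from plant import robot gives the robot as it stands.
- The arm moves only by the tool drive_tool, never from a script. Its argument "increments" is a list of rows, each a list of 7 numbers: the closure, from 0 (fully open) to 1 (shut), then the shift along the world's x, y, z in units of 25 mm (1.0 is 25 mm), then the turn, a rotation vector about the world's x, y, z in rad. In form: [[gripper, dx, dy, dz, rx, ry, rz], ...]. A call has 1 to 20 rows; each row is the pose to reach, as a shift and turn from the pose commanded when the call began; what a row does not reach only later rows make up. A row lasts 1/12 s, in which the tool goes at most 41.7 mm and 7.16 degrees, less where a joint would pass 70% of its speed; a pose out of reach is approached as far as the arm can. A call with a gripper value outside its range is refused whole. The fingers move at their own pace and stop on an object; "squeeze" is the grip in N (left out, the last holds). Time passes only in rows, so rows that repeat a pose let the fingers close. It gives the time, the measured TCP pose, the force and the opening at its end, in the units of the state.
- robot.read_state(): the state, without advancing time (a new reading comes with each control period).
- robot.read_camera(name): name is "scene" or "top" or "wrist"; returns a dict with "image" (420x560x3 uint8, red, green, blue), "fx", "fy", "cx", "cy" (pixels), "T" (4x4, takes a point from camera to world coordinates); the wrist camera has in their place "mount" (4x4, takes a point from camera to tool coordinates, whose origin is the TCP and whose axes are the flange's). Camera axes: x right, y down, z forward; pixel columns grow to the right and rows downward; lengths in m; the calibration is good to about 2 mm. The wrist camera is an equidistant fisheye: a pixel r from the principal point sees the ray r / f radians off the axis. A picture is of the moment at which its call begins: read the wrist's pose just before it. There is no depth.
- robot.close_job(): hands the job in, once; it reports no verdict.
The state is a dict: "t": time; "q": joint angles; "dq": joint speeds; "joint_torque": joint torques, N m; "tool_pos": TCP position; "orientation": TCP orientation; "force": force on the tool from outside, world axes, zero at the start; "wrist_torque": the same for the moment, N m; "opening": finger opening in m.
Only numpy, scipy, OpenCV 4.12 (cv2) and the standard library are available. Lean on these libraries where they do the work, as an engineer would, in place of code of your own. Each camera call takes 0.05 s, during which the arm holds its last target.

## Task

Each tag on the candle stock board belongs to the bin straight behind it: tip the tags with a fingertip until only the full bins (filled above the rim) have their tag resting all the way over towards the bin, disc side up, and any other tag rests all the way over towards the robot. Push the tags gently, never pinch them, and do not tip a tag that is already right. Leave the loose things on and around the board standing where they are.

Things in the scene. Friction and masses are not known exactly. Their poses are not given: they have to be found in the camera images.
- board: plywood stock board lying on the table, 270 x 470 mm, 10 mm thick; origin on the table under the line of tag hinges, midway along the line. Its x axis points from the tags to the bins (away from the robot), y along the row of tags. It is turned up to 0.15 rad; stands and bins are turned with it. Four tag stands stand in the row, 110 mm apart, a bin behind each one (bin centre 160 mm from the hinge)
- tag_a_hinge (a point): middle of the hinge of tag a, 60 mm above the table, on a fixed steel stand 44 mm deep and 40 mm wide; x axis points to the bin behind this tag, the hinge runs along y. Stops reach 14 mm to each side of the hinge and 4 mm above it, no higher
- tag_a_edge (a point): middle of the free edge of tag a: a flat aluminium plate 46 mm wide (along the hinge), 4 mm thick, reaching 55 mm from the hinge, 60 g. One face has a raised disc, the other a raised bar; tipped towards the bin it shows the disc on top, tipped towards the robot the bar. At rest the plate leans 32 degrees from upright, so its free edge is 29 mm to one side of the hinge and 47 mm above it, and there is open space under it
- tag_a (a joint): lean of tag a: 0 upright, +0.56 resting on its stop towards the bin (disc up), -0.56 resting on its stop towards the robot (bar up). Swings with under 1 N at the edge; once more than about 0.2 rad past upright it falls to its stop by itself. The free edge can be pushed over by a fingertip moving level, its end 20 to 35 mm above the hinge, until the leading side of the finger is about 10 mm past the hinge; no need to press it on its stop
- tag_b_hinge (a point): middle of the hinge of tag b, all as for tag a
- tag_b_edge (a point): middle of the free edge of tag b, all as for tag a
- tag_b (a joint): lean of tag b, as for tag a
- tag_c_hinge (a point): middle of the hinge of tag c, all as for tag a
- tag_c_edge (a point): middle of the free edge of tag c, all as for tag a
- tag_c (a joint): lean of tag c, as for tag a
- tag_d_hinge (a point): middle of the hinge of tag d, all as for tag a
- tag_d_edge (a point): middle of the free edge of tag d, all as for tag a
- tag_d (a joint): lean of tag d, as for tag a
- bin_balls_full: fixed open cardboard bin, 100 x 98 mm and 50 mm high, rim 60 mm above the table, origin under its centre; heaped FULL with five ball candles (42 mm), the topmost 87 mm above the table. Which tag it stands behind varies; its tag is the nearest one
- bin_votives_full: fixed open cardboard bin, 100 x 98 mm and 50 mm high, rim 60 mm above the table, origin under its centre; FULL, packed with nine upright cylinder candles (27 mm across) whose tops stand 71 mm above the table, over the rim. Which tag it stands behind varies; its tag is the nearest one
- bin_pillars_full: fixed open cardboard bin, 100 x 98 mm and 50 mm high, rim 60 mm above the table, origin under its centre; FULL, packed with four upright thick cylinder candles (41 mm across) whose tops stand 77 mm above the table, over the rim. Which tag it stands behind varies; its tag is the nearest one
- bin_ball_single: fixed open cardboard bin, 100 x 98 mm and 50 mm high, rim 60 mm above the table, origin under its centre; NOT full: a single 42 mm ball candle on its floor, below the rim. Which tag it stands behind varies; its tag is the nearest one
- stub_mid (a point): bystander, loose, to be left alone: candle stub, 28 mm across, 44 mm high, standing on the board between tags; point half-way up
- mould_mid (a point): bystander, loose, to be left alone: aluminium mould cone, 30 mm across, 40 mm high, standing on the board between tags; point half-way up
- tealight_mid (a point): bystander, loose, to be left alone: tealight, 31 mm across, 16 mm high, on the board between tags; point half-way up
- spool_mid (a point): bystander, loose, to be left alone: wooden wick spool, 48 mm across, 40 mm high, in front of the board; point half-way up
- weight_mid (a point): bystander, loose, to be left alone: brass weight with a knob, 38 mm across, 50 mm high, in front of the board; point half-way up
- pillar_mid (a point): bystander, loose, to be left alone: white pillar candle, 60 mm across, 100 mm high, left of the board; point half-way up
- tin_mid (a point): bystander, loose, to be left alone: steel tin with lid, 75 mm across, 62 mm high, right of the board; point half-way up

How it is judged:
At the end, for the whole second after the job is handed in: The tags of the three full bins rest towards their bins (joint above 0.45 rad, stop at 0.56), the other one towards the robot (joint below -0.45 rad), all at rest (below 0.1 rad/s) ((((horizontal distance between tag_a_hinge and bin_balls_full below 0.177 m or horizontal distance between tag_a_hinge and bin_votives_full below 0.177 m or horizontal distance between tag_a_hinge and bin_pillars_full below 0.177 m) and value of joint tag_a above 0.45 rad) or (not (horizontal distance between tag_a_hinge and bin_balls_full below 0.177 m or horizontal distance between tag_a_hinge and bin_votives_full below 0.177 m or horizontal distance between tag_a_hinge and bin_pillars_full below 0.177 m) and value of joint tag_a below -0.45 rad)) and (((horizontal distance between tag_b_hinge and bin_balls_full below 0.177 m or horizontal distance between tag_b_hinge and bin_votives_full below 0.177 m or horizontal distance between tag_b_hinge and bin_pillars_full below 0.177 m) and value of joint tag_b above 0.45 rad) or (not (horizontal distance between tag_b_hinge and bin_balls_full below 0.177 m or horizontal distance between tag_b_hinge and bin_votives_full below 0.177 m or horizontal distance between tag_b_hinge and bin_pillars_full below 0.177 m) and value of joint tag_b below -0.45 rad)) and (((horizontal distance between tag_c_hinge and bin_balls_full below 0.177 m or horizontal distance between tag_c_hinge and bin_votives_full below 0.177 m or horizontal distance between tag_c_hinge and bin_pillars_full below 0.177 m) and value of joint tag_c above 0.45 rad) or (not (horizontal distance between tag_c_hinge and bin_balls_full below 0.177 m or horizontal distance between tag_c_hinge and bin_votives_full below 0.177 m or horizontal distance between tag_c_hinge and bin_pillars_full below 0.177 m) and value of joint tag_c below -0.45 rad)) and (((horizontal distance between tag_d_hinge and bin_balls_full below 0.177 m or horizontal distance between tag_d_hinge and bin_votives_full below 0.177 m or horizontal distance between tag_d_hinge and bin_pillars_full below 0.177 m) and value of joint tag_d above 0.45 rad) or (not (horizontal distance between tag_d_hinge and bin_balls_full below 0.177 m or horizontal distance between tag_d_hinge and bin_votives_full below 0.177 m or horizontal distance between tag_d_hinge and bin_pillars_full below 0.177 m) and value of joint tag_d below -0.45 rad)) and velocity of joint tag_a between -0.1 and 0.1 rad/s and velocity of joint tag_b between -0.1 and 0.1 rad/s and velocity of joint tag_c between -0.1 and 0.1 rad/s and velocity of joint tag_d between -0.1 and 0.1 rad/s); the robot touches nothing.
It fails at once if a loose thing standing about is lifted, carried or shifted by more than 20 mm (distance of any of stub_mid, mould_mid, tealight_mid, spool_mid, weight_mid, pillar_mid, tin_mid from where it was at the start of the episode above 0.02 m).
It fails at once if a loose thing is knocked over (angle between any of stub_mid, mould_mid, tealight_mid, spool_mid, weight_mid, pillar_mid, tin_mid's own z axis and vertical above 0.5 rad).
It fails at once if a tag is pinched or forced: more than 20 N between the fingers and a tag (contact force between the fingers and tag_a above 20 N or contact force between the fingers and tag_b above 20 N or contact force between the fingers and tag_c above 20 N or contact force between the fingers and tag_d above 20 N).
It fails at once if a tag that was already right is tipped away from its place (((horizontal distance between tag_a_hinge and bin_balls_full below 0.177 m or horizontal distance between tag_a_hinge and bin_votives_full below 0.177 m or horizontal distance between tag_a_hinge and bin_pillars_full below 0.177 m) and value of joint tag_a below 0.1 rad) or (not (horizontal distance between tag_b_hinge and bin_balls_full below 0.177 m or horizontal distance between tag_b_hinge and bin_votives_full below 0.177 m or horizontal distance between tag_b_hinge and bin_pillars_full below 0.177 m) and value of joint tag_b above -0.1 rad) or (not (horizontal distance between tag_c_hinge and bin_balls_full below 0.177 m or horizontal distance between tag_c_hinge and bin_votives_full below 0.177 m or horizontal distance between tag_c_hinge and bin_pillars_full below 0.177 m) and value of joint tag_c above -0.1 rad) or (not (horizontal distance between tag_d_hinge and bin_balls_full below 0.177 m or horizontal distance between tag_d_hinge and bin_votives_full below 0.177 m or horizontal distance between tag_d_hinge and bin_pillars_full below 0.177 m) and value of joint tag_d above -0.1 rad)).
It also fails if it takes over 58 s, if anything falls off the work surface, if the arm or the gripper's body presses on something with over 40 N, if the wrist force passes 120 N, or if a joint passes its speed limit or range.

## Working session

There is one attempt and no reset: what is moved stays moved. The work goes in short steps, Python scripts to look and compute and a tool call to move; the robot and the scene stay as the last step left them, time stands still between calls to the robot, and variables do not carry over. Pictures are saved under pics/ and viewed, and the job is handed in when it is done.

Besides the shell and the picture viewer there is one more tool, called after "Call:" by a JSON object that holds its "fn" and its "kwargs", one argument or row to a line. drive_tool: Moves the arm, as the interface text tells. Its arguments: {"type":"object","properties":{"increments":{"type":"array"},"squeeze":{"type":"number"}},"required":["increments"]}

```bash
mkdir -p pics; cat > h.py <<'E'
from plant import robot
import cv2, numpy as np
def snap(n,f):
    c=robot.read_camera(n); cv2.imwrite(f'pics/{f}.png',c['image'][:,:,::-1]); return c
def proj(c,P):
    T=np.array(c['T']); p=(np.atleast_2d(P)-T[:3,3])@T[:3,:3]
    return np.c_[c['fx']*p[:,0]/p[:,2]+c['cx'], c['fy']*p[:,1]/p[:,2]+c['cy']]
def ray(c,u,v):
    T=np.array(c['T']); d=T[:3,:3]@np.array([(u-c['cx'])/c['fx'],(v-c['cy'])/c['fy'],1]); return T[:3,3],d
def atz(c,u,v,z):
    o,d=ray(c,u,v); return o+d*(z-o[2])/d[2]
E
python3 - <<'E'
from h import *
import pickle
print(robot.read_state())
o={}
for n in('scene','top'):
    c=snap(n,n+'0'); o[n]=c; print(n,c['fx'],c['cx'],c['cy'],np.round(c['T'],3))
pickle.dump(o,open('c.pkl','wb'))
snap('wrist','wrist0')
E
```

```text
{'t': 0.0, 'q': array([ 1.23059716e+00,  1.31149901e-01,  1.48926724e+00,  3.16364423e-06,
        1.52307598e+00, -8.53812187e-02]), 'dq': array([ 0.00014571,  0.00010797, -0.00039977,  0.00078682,  0.00061463,
        0.00068263]), 'joint_torque': array([-1.25921179e-03, -5.59842932e+01, -4.91752660e+01,  7.68038048e-02,
        3.54190345e-02, -1.34828383e-04]), 'tool_pos': array([0.15102475, 0.58011676, 0.2426008 ]), 'orientation': array([-3.99133724e-01, -3.11572578e+00,  2.91649125e-03]), 'force': array([-0.2178259 ,  0.42543281, -0.42651565]), 'wrist_torque': array([ 0.02828465, -0.02284432,  0.04840982]), 'opening': 0.0931247361199666}
scene 415.94054484428904 276.7760191761057 212.34486909743265 [[ 0.217  0.517 -0.828  1.351]
 [ 0.976 -0.099  0.194 -0.175]
 [ 0.018 -0.85  -0.527  0.607]
 [ 0.     0.     0.     1.   ]]
top 485.7980070162845 289.90181509217103 199.6849678577991 [[-0.    -0.993  0.116  0.426]
 [-1.     0.    -0.002 -0.017]
 [ 0.002 -0.116 -0.993  1.287]
 [ 0.     0.     0.     1.   ]]
```

View pics/scene0.png

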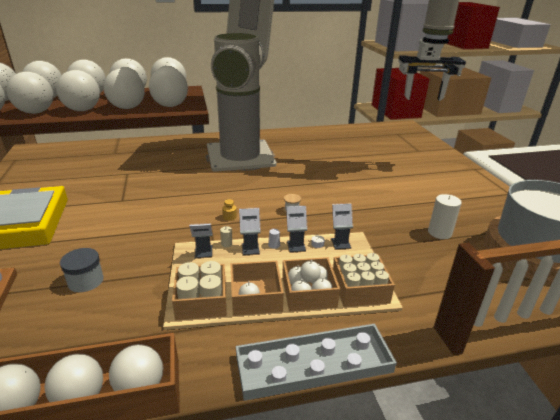

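View pics/top0.png

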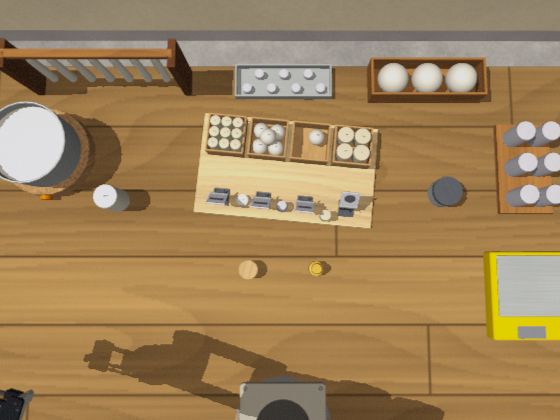

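```bash
python3 - <<'E'
from h import *
a=cv2.imread('pics/top0.png')[100:240,185:390]; cv2.imwrite('pics/topz.png',cv2.resize(a,None,fx=3.9,fy=3.9,interpolation=cv2.INTER_CUBIC))
a=cv2.imread('pics/scene0.png')[185:325,165:400]; cv2.imwrite('pics/scenez.png',cv2.resize(a,None,fx=3.4,fy=3.4,interpolation=cv2.INTER_CUBIC))
E
```

```text
(no output)
```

View pics/topz.png

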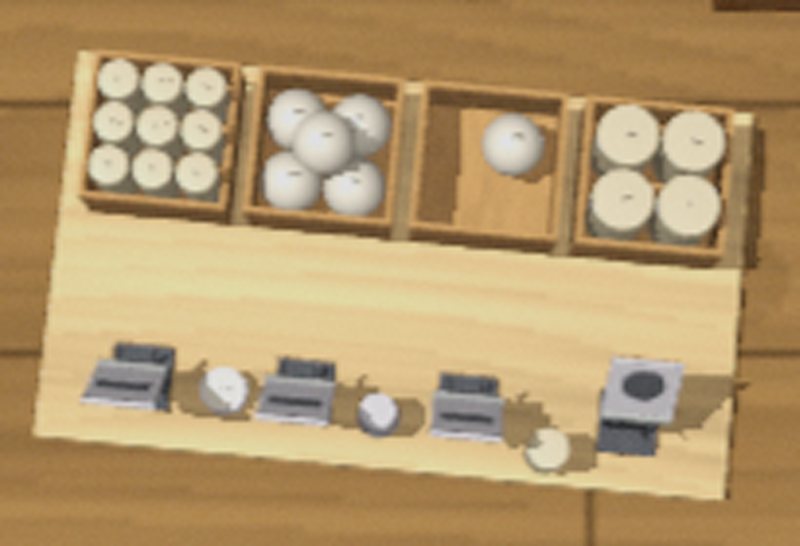

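View pics/scenez.png

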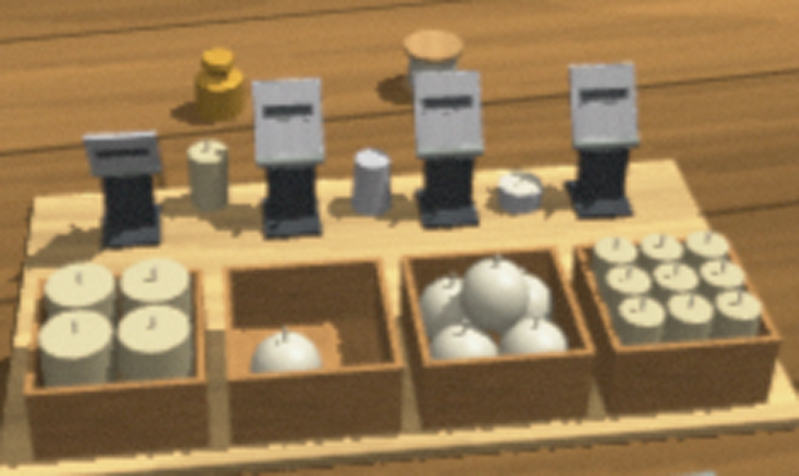

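```bash
cat >> h.py <<'E'
def fit():
    import pickle
    o=pickle.load(open('c.pkl','rb'))
    # plate free-edge end corners and hinge-side, bar-up tags; zoom px
    zt=lambda u,v:(u/3.9+185-.0,v/3.9+100)
    zs=lambda u,v:(u/3.4+165,v/3.4+185)
    return o,zt,zs
E
python3 - <<'E'
from h import *
o,zt,zs=fit(); t,s=o['top'],o['scene']
C=[atz(t,*zt(*p),.01) for p in [(80,50),(752,113),(727,498),(35,435)]]
print(np.round(C,4)); C=np.array(C)[:,:2]
print([np.linalg.norm(C[i]-C[(i+1)%4]) for i in range(4)])
# triangulate tag free-edge corners
def tri(a,b):
    (o1,d1),(o2,d2)=ray(t,*zt(*a)),ray(s,*zs(*b))
    A=np.c_[d1,-d2]; k=np.linalg.lstsq(A,o2-o1,rcond=None)[0]; p,q=o1+k[0]*d1,o2+k[1]*d2
    return (p+q)/2,np.linalg.norm(p-q)
# free edge (toward robot): in top bottom edge; in scene top edge
for n,a,b in [('d L',(82,404),(633,64)),('d R',(163,411),(569,67)),('c L',(255,417),(479,70)),('c R',(331,424),(415,72)),('b L',(432,434),(320,80)),('b R',(502,440),(254,84)),
  ('aL',(612,357),(161,172)),('aR',(684,362),(90,174))]:
    p,e=tri(a,b); print(n,np.round(p,4),round(e,4))
E
```

```text
[[ 0.8117  0.2091  0.01  ]
 [ 0.767  -0.2557  0.01  ]
 [ 0.5011 -0.2332  0.01  ]
 [ 0.5438  0.2343  0.01  ]]
[np.float64(0.46701922260435363), np.float64(0.2668685101955046), np.float64(0.4694066552240622), np.float64(0.26903043405889326)]
d L [0.5558 0.1899 0.1035] 0.0065
d R [0.552  0.1413 0.1041] 0.0114
c L [0.547  0.0805 0.1059] 0.0055
c R [0.5427 0.0344 0.107 ] 0.0085
b L [ 0.5363 -0.0298  0.1042] 0.0066
b R [ 0.5323 -0.0742  0.1038] 0.0055
aL [ 0.5882 -0.1451  0.0789] 0.0085
aR [ 0.5845 -0.1905  0.081 ] 0.0096
```

```bash
python3 - <<'E'
from h import *
o,zt,zs=fit(); t,s=o['top'],o['scene']
yaw=-.093; X=np.array([np.cos(yaw),np.sin(yaw)]);Y=np.array([-X[1],X[0]])
# hinge centre c->d etc, origin midway
edges=np.array([[.554,.1656],[.5449,.0575],[.5343,-.052]]); k=[165,55,-55]
O=np.mean([e+.029*X-kk/1e3*Y for e,kk in zip(edges,k)],0); print('O',O)
W=lambda x,y,z:[*(O+x*X+y*Y),z]
for n,c,z,f in(('top',t,zt,3.9),('scene',s,zs,3.4)):
    im=cv2.imread(f'pics/{n}z.png'); off=(185,100) if n=='top' else (165,185)
    def L(P,col):
        p=((proj(c,P)-off)*f).astype(int); cv2.polylines(im,[p],True,col,1)
    for i,kk in enumerate([.165,.055,-.055,-.165]):
        sg=-1 if i<3 else 1
        L([W(0,kk-.023,.06),W(0,kk+.023,.06),W(sg*.029,kk+.023,.107),W(sg*.029,kk-.023,.107)],(0,0,255))
        L([W(.11,kk-.049,.06),W(.11,kk+.049,.06),W(.21,kk+.049,.06),W(.21,kk-.049,.06)],(0,255,0))
        L([W(-.022,kk-.02,.01),W(-.022,kk+.02,.01),W(.022,kk+.02,.01),W(.022,kk-.02,.01)],(255,0,0))
        print(np.round(W(0,kk,.06),4))
    cv2.imwrite(f'pics/{n}o.png',im)
E
```

```text
O [ 5.68167050e-01 -4.22104501e-04]
[0.5835 0.1639 0.06  ]
[0.5733 0.0543 0.06  ]
[ 0.5631 -0.0552  0.06  ]
[ 0.5528 -0.1647  0.06  ]
[0.5835 0.1639 0.06  ]
[0.5733 0.0543 0.06  ]
[ 0.5631 -0.0552  0.06  ]
[ 0.5528 -0.1647  0.06  ]
```

View pics/topo.png

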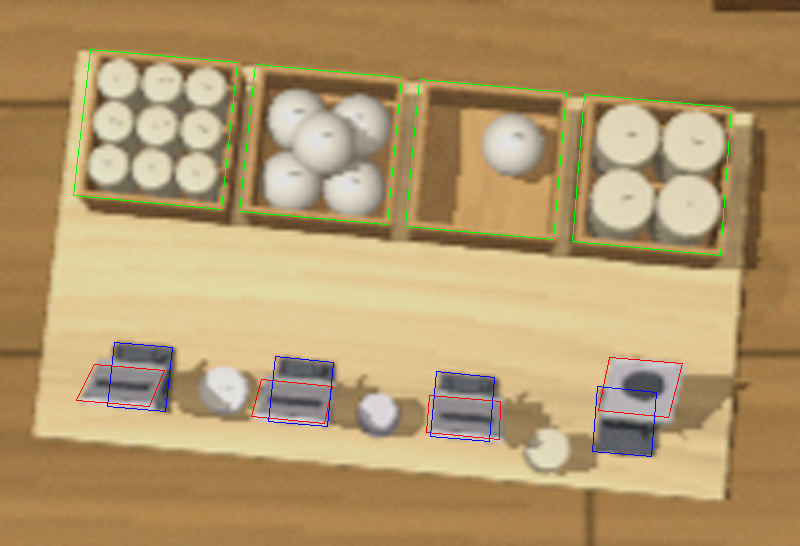

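View pics/sceneo.png

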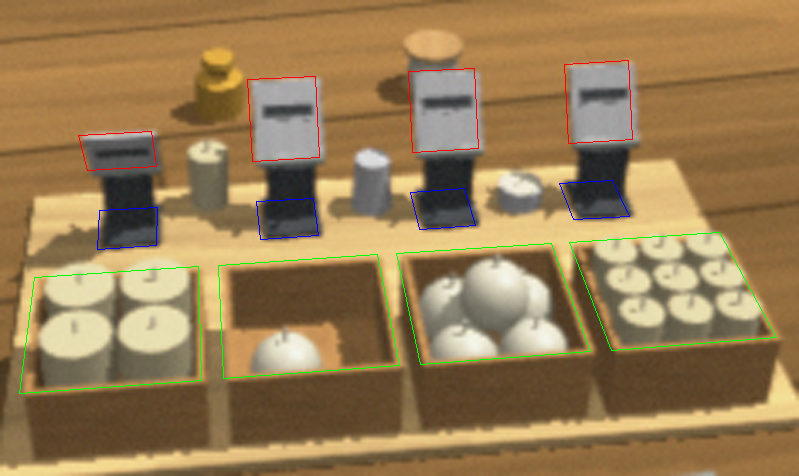

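Call:
{"fn": "drive_tool", "kwargs": {
  "increments": [
    [0, 0, 0, 0, 0, 0, 0],
    [1, 1.5, -1.5, 0, 0, 0, 0.05],
    [1, 3, -3, 0, 0, 0, 0.1],
    [1, 4.5, -4.5, 0, 0, 0, 0.16],
    [1, 6, -6, 0, 0, 0, 0.16],
    [1, 7, -7.5, 0, 0, 0, 0.16],
    [1, 8, -9, 0, 0, 0, 0.16],
    [1, 9, -10.5, 0, 0, 0, 0.16],
    [1, 10, -12, 0, 0, 0, 0.16],
    [1, 11, -13.5, 0, 0, 0, 0.16],
    [1, 12, -15, 0, 0, 0, 0.16],
    [1, 13, -16.2, 0, 0, 0, 0.16],
    [1, 13, -16.2, 0, 0, 0, 0.16],
    [1, 13, -16.2, 0, 0, 0, 0.16],
    [1, 13, -16.2, 0, 0, 0, 0.16],
    [1, 13, -16.2, 0, 0, 0, 0.16]
  ]
}}

```text
t: 1.48
tool_pos: [0.4765, 0.1747, 0.2434]
orientation: [-0.153, -3.137, -0.0]
force: [0.1, -0.3, -1.1]
opening: 0.0012
```

Call:
{"fn": "drive_tool", "kwargs": {
  "increments": [
    [1, 0, 0, -1, 0, 0, 0],
    [1, 0, 0, -2, 0, 0, 0],
    [1, 0, 0, -3, 0, 0, 0],
    [1, 0, 0, -4, 0, 0, 0],
    [1, 0, 0, -4.8, 0, 0, 0],
    [1, 0, 0, -5.2, 0, 0, 0],
    [1, 0.4, -0.04, -5.2, 0, 0, 0],
    [1, 0.8, -0.07, -5.2, 0, 0, 0],
    [1, 1.2, -0.11, -5.2, 0, 0, 0],
    [1, 1.6, -0.15, -5.2, 0, 0, 0],
    [1, 1.8, -0.17, -5.2, 0, 0, 0],
    [1, 2.0, -0.19, -5.2, 0, 0, 0],
    [1, 2.2, -0.2, -5.2, 0, 0, 0],
    [1, 2.4, -0.22, -5.2, 0, 0, 0],
    [1, 2.6, -0.24, -5.2, 0, 0, 0],
    [1, 2.8, -0.26, -5.2, 0, 0, 0],
    [1, 3.0, -0.28, -5.2, 0, 0, 0],
    [1, 3.2, -0.3, -5.2, 0, 0, 0],
    [1, 3.2, -0.3, -5.2, 0, 0, 0]
  ]
}}

```text
t: 3.07
tool_pos: [0.5571, 0.168, 0.1137]
orientation: [0.149, 3.138, 0.0]
force: [0.7, 0.4, -0.0]
opening: 0.0006
```

```bash
python3 - <<'E'
from h import *
print(robot.read_state()['tool_pos'])
for n,(x0,x1,y0,y1) in {'top':(185,390,100,240),'scene':(165,400,185,325)}.items():
    c=robot.read_camera(n)['image'][y0:y1,x0:x1,::-1]; cv2.imwrite(f'pics/{n}1.png',cv2.resize(c,None,fx=3.4,fy=3.4,interpolation=cv2.INTER_CUBIC))
E
```

```text
[0.55710574 0.16795438 0.11372344]
```

View pics/scene1.png

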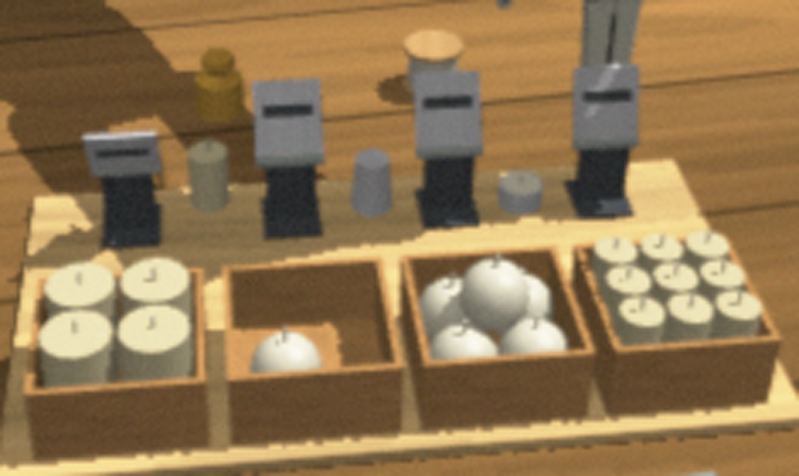

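The finger is centred behind the left-hand tag (around px 605,60) and has just begun to lift it. The other tags are unchanged.

Call:
{"fn": "drive_tool", "kwargs": {
  "increments": [
    [1, 0.15, -0.01, 0, 0, 0, 0],
    [1, 0.3, -0.03, 0, 0, 0, 0],
    [1, 0.45, -0.04, 0, 0, 0, 0],
    [1, 0.6, -0.05, 0, 0, 0, 0],
    [1, 0.75, -0.07, 0, 0, 0, 0],
    [1, 0.9, -0.08, 0, 0, 0, 0],
    [1, 1.05, -0.1, 0, 0, 0, 0],
    [1, 1.15, -0.11, 0, 0, 0, 0],
    [1, 1.15, -0.11, 0, 0, 0, 0]
  ]
}}

```text
t: 3.92
tool_pos: [0.5855, 0.1652, 0.1136]
orientation: [0.149, 3.138, -0.0]
force: [0.2, 0.1, -0.9]
opening: 0.0007
```

```bash
cat > look.py <<'E'
from h import *
import sys
print(robot.read_state()['tool_pos'],robot.read_state()['force'])
for n,(x0,x1,y0,y1) in {'top':(185,390,100,240),'scene':(165,400,185,325)}.items():
    c=robot.read_camera(n)['image'][y0:y1,x0:x1,::-1]; cv2.imwrite(f'pics/{n}{sys.argv[1]}.png',cv2.resize(c,None,fx=3.4,fy=3.4,interpolation=cv2.INTER_CUBIC))
E
python3 look.py 2
```

```text
[0.58550949 0.1652486  0.11362501] [ 0.23715073  0.10002915 -0.91352953]
```

View pics/scene2.png

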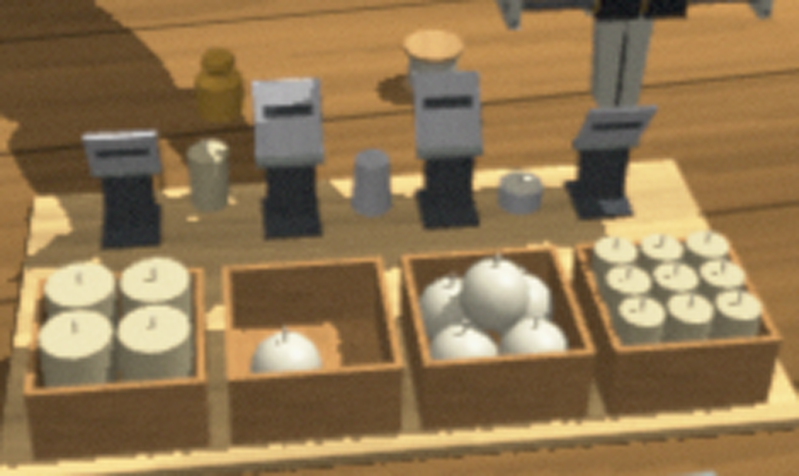

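The left-hand tag (px 615,125) is now over towards its bin and the force is about zero. Next I back off and do the balls tag.

Call:
{"fn": "drive_tool", "kwargs": {
  "increments": [
    [1, -1, 0.09, 0, 0, 0, 0],
    [1, -2, 0.18, 0, 0, 0, 0],
    [1, -3, 0.28, 0, 0, 0, 0],
    [1, -4, 0.37, 0, 0, 0, 0],
    [1, -4, -0.6, 0, 0, 0, 0],
    [1, -4, -1.6, 0, 0, 0, 0],
    [1, -4, -2.6, 0, 0, 0, 0],
    [1, -4, -3.6, 0, 0, 0, 0],
    [1, -4, -4.1, 0, 0, 0, 0],
    [1, -4, -4.1, 0, 0, 0, 0],
    [1, -3.6, -4.14, 0, 0, 0, 0],
    [1, -3.2, -4.17, 0, 0, 0, 0],
    [1, -2.8, -4.21, 0, 0, 0, 0],
    [1, -2.6, -4.23, 0, 0, 0, 0],
    [1, -2.4, -4.25, 0, 0, 0, 0],
    [1, -2.2, -4.27, 0, 0, 0, 0],
    [1, -2.0, -4.29, 0, 0, 0, 0],
    [1, -1.8, -4.3, 0, 0, 0, 0],
    [1, -1.6, -4.32, 0, 0, 0, 0],
    [1, -1.6, -4.32, 0, 0, 0, 0]
  ]
}}

```text
t: 5.68
tool_pos: [0.5458, 0.0574, 0.1137]
orientation: [0.149, 3.137, -0.0]
force: [0.7, -0.8, -1.1]
opening: 0.0007
```

```bash
python3 look.py 3
```

```text
[0.54579152 0.0573504  0.11374618] [ 0.65400043 -0.82413135 -1.08098764]
```

View pics/scene3.png

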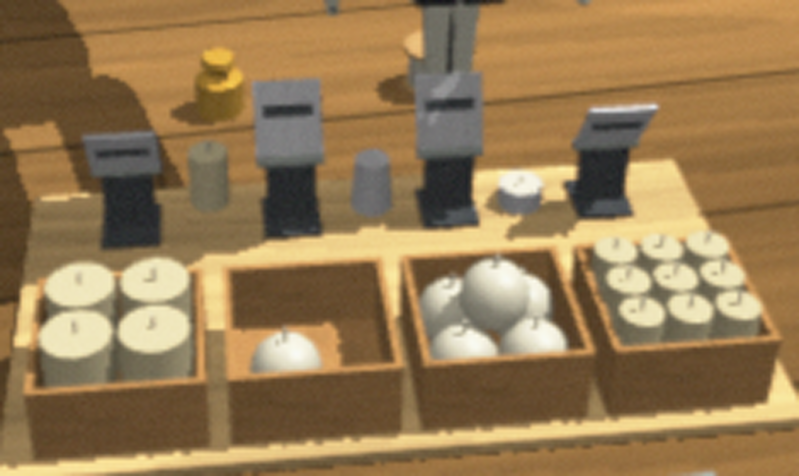

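The left-hand tag stays tipped at px 615,125. The finger is centred behind the balls tag at px 450,80.

Call:
{"fn": "drive_tool", "kwargs": {
  "increments": [
    [1, 0.15, -0.01, 0, 0, 0, 0],
    [1, 0.3, -0.03, 0, 0, 0, 0],
    [1, 0.45, -0.04, 0, 0, 0, 0],
    [1, 0.6, -0.05, 0, 0, 0, 0],
    [1, 0.75, -0.07, 0, 0, 0, 0],
    [1, 0.9, -0.08, 0, 0, 0, 0],
    [1, 1.05, -0.1, 0, 0, 0, 0],
    [1, 1.18, -0.11, 0, 0, 0, 0],
    [1, 1.18, -0.11, 0, 0, 0, 0],
    [1, 0, 0, 0, 0, 0, 0],
    [1, -1, 0.1, 0, 0, 0, 0],
    [1, -2, 0.2, 0, 0, 0, 0],
    [1, -3, 0.3, 0, 0, 0, 0],
    [1, -3, 0.3, 1.5, 0, 0, 0],
    [1, -3, 0.3, 3, 0, 0, 0],
    [1, -3, 0.3, 4.5, 0, 0, 0],
    [1, -3, 0.3, 4.5, 0, 0, 0]
  ]
}}

```text
t: 7.2
tool_pos: [0.4734, 0.0651, 0.2347]
orientation: [0.148, 3.126, 0.001]
force: [0.4, -0.9, 1.1]
opening: 0.0004
```

```bash
python3 look.py 4
```

```text
[0.47342677 0.06507729 0.23472231] [ 0.37578083 -0.91331159  1.05506682]
```

View pics/scene4.png

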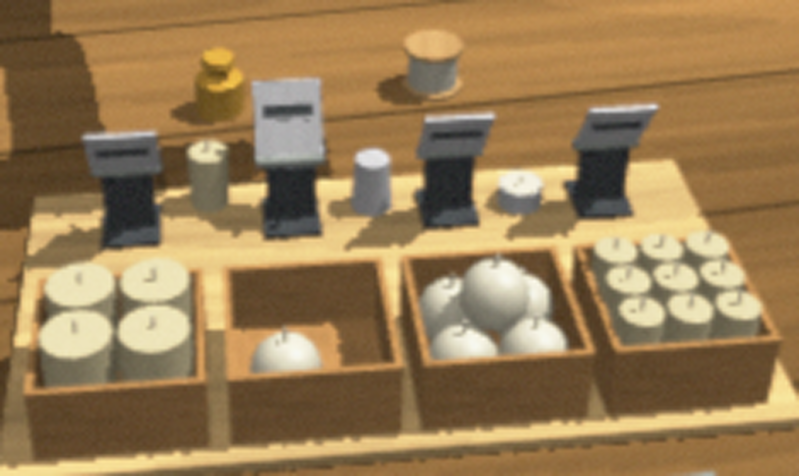

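View pics/top4.png

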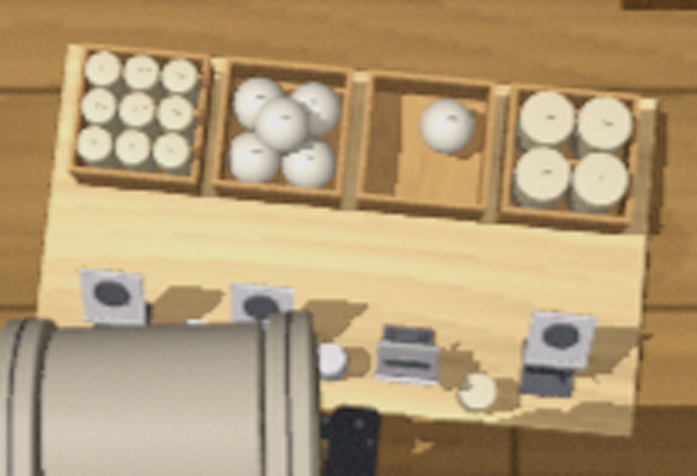

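The top view shows discs up at px (112,293), (260,305) and (560,337), and a bar up at (407,362). Nothing loose has moved.

```bash
python3 -c "
from plant import robot
print(robot.read_state()['dq'].round(3)); print(robot.close_job())"
```

```text
[ 0.001  0.037  0.058 -0.    -0.012 -0.   ]
the job is handed in; nothing more can be done
None
```

All four tags are now right, and the job was handed in at about 7 s. With the closed fingertip I tipped the tags of the votives bin and the heaped-balls bin over towards their bins. The pillars tag (already disc up) and the single-ball tag (already bar up) I left alone.

- **Tags:** the last top and scene pictures show the disc up in front of the three full bins and the bar up in front of the single-ball bin. The scene camera sees the two tipped tags leaning the same way as the pillars tag.
- **Loose things:** the stub, mould, tealight, spool and weight stand where they were in the last pictures. The pillar candle and the tin were outside those crops, so I did not check them again; the arm did not work near them at low height.
- **Forces:** each reading, taken at the end of a move or between moves, was about 1.5 N or less. I did not record the peaks during the pushes.
- **Measurement disagreement:** the two views missed each other by 5–11 mm on the tag edges. The measured edge heights were 104–107 mm against 107 mm from the text, and the board outline came within about 3 mm of its given size. My fitted model lay about 2–3 mm off the pictures along the row of tags, which did not matter for the pushes.

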